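Put the serving board away under the shelf riser

ROBOT

A 7-joint arm with a two-finger parallel gripper is mounted at the origin on a cart in front of the work surface, level with it; the furniture and walls round the work are solid. World frame = base frame: x ahead of the robot, y to its left, z up, the work surface at z = 0. Lengths are in m, angles in rad, forces in N, time in s.
With the tool pointing down it reaches from about 0.425 to 0.925 m from the base axis. Payload 6.8 kg.
Tool frame: the origin (TCP) lies midway between the tips of the shut fingers; the grasp point (between the pads) lies 19 mm behind it; z points along the fingers, y is the line along which they close (so a half turn about z gives the same grasp; the last joint's range is limited). The gripper opens to 85 mm and grips with 20 to 120 N. Pads are 22 mm wide; open, the fingers measure 114 mm over their backs; the gripper's body (76 mm by 85 mm) begins 54 mm behind the grasp point. The pads swing forward as they close: fully open they stand 13 mm farther back than shut.
Start: joints at [-0.834, 0.477, 0.022, 1.555, -0.011, 1.109, -0.083], TCP at [0.505, 0.448, 0.231] pointing down, gripper open.
Joint ranges: [-2.96, 2.96], [-0.34, 2.1], [-1.41, 1.46], [0.24, 2.44], [-1.37, 4.51], [0.17, 1.92], [-2.96, 2.96]. Speed limits (rad/s): [2.39, 2.39, 3.14, 3.14, 3.14, 3.14, 3.14].

INTERFACE

Orientations are given as a unit quaternion [w, x, y, z].
In Python, from station import bot, eyes, ticket gives the robot as it stands.
- The arm moves only by the shell command python3 -m crank 'ROWS' [FORCE]. ROWS is text: rows parted by semicolons, each of 7 numbers parted by spaces: the shift along the tool's x, y, z in units of 0.5 m (1.0 is 0.5 m), then the turn, a rotation vector about the tool's x, y, z in units of 180 degrees (1.0 is 180 degrees), then the closure, from 0 (fully open) to 1 (shut). A call has 1 to 20 rows; each row is the pose to reach, as a shift and turn from the pose commanded when the call began, along the tool's axes at that moment, turning the shorter way round; what a row does not reach only later rows make up. A row lasts 1/10 s, in which the tool goes at most 50 mm and 8.59 degrees, less where a joint would pass 70% of its speed; a pose out of reach is approached as far as the arm can. A call with a number of a shift or a turn outside -1 to 1 is refused whole. A call with a gripper value outside its range is refused whole. The fingers move at their own pace and stop on an object; FORCE is the grip in N (left out, the last holds). Time passes only in rows, so rows that repeat a pose let the fingers close. It gives the time, the measured TCP pose, the force, the opening and the grip force at its end, in the units of the state.
- bot.get_obs(): the state, without advancing time (a new reading comes with each control period).
- eyes.read_camera(name): name is "side" or "top" or "wrist"; returns a dict with "image" (420x560x3 uint8, red, green, blue), "K" (3x3 intrinsics, pixels), "R" (3x3) and "t" (3): a world point X has camera coordinates R X + t. Camera axes: x right, y down, z forward; pixel columns grow to the right and rows downward; lengths in m; the calibration is good to about 2 mm. A picture is of the moment at which its call begins. There is no depth.
- ticket.hand_in(): hands the job in; it is judged then, once.
The state is a dict: "t": time; "q": joint angles; "joint_vel": joint speeds; "joint_torque": joint torques, N m; "eef_pos": TCP position; "tool_rot": TCP orientation; "contact_force": force on the tool from outside, world axes, zero at the start; "torque": the same for the moment, N m; "gripper_width": opening from 0.0 (shut) to 1.0 (fully open); "grasp_force": force on a finger pad.
Only numpy, scipy, OpenCV 4.12 (cv2) and the standard library are available. Lean on these libraries where they do the work, as an engineer would, in place of code of your own. Each camera call takes 0.05 s, during which the arm holds its last target. There are 200 camera calls.

TASK

Put the small wooden serving board away: slide it, blade first and lying flat, under the low wooden shelf that carries the jars, until the whole blade sits centred under the shelf's deck, square to it, and only the handle sticks straight out at the open front. Do not bump the shelf, leave the tin and the garlic bulb where they are, and let go of the board.

Things in the scene. Friction and masses are not known exactly. Their poses are not given: they have to be found in the camera images.
- board_blade (a point): centre of the blade of a loose pale wooden serving board (about 0.25 kg) lying flat on four feet. Blade 100 mm along x, 105 mm along y; a straight handle 26 mm wide runs from the blade's -x edge to 150 mm from this point (good grip: 110 mm toward -x, fingers closing along y). All 18 mm thick, 6 to 24 mm above the worktop; this point 15 mm above it. z up.
- rack: low wooden shelf, fixed, three jars on the rear half of its deck (to 160 mm high). Origin on the worktop under the deck's centre; x points from its open front (-x, facing the worktop's front edge) to its rear, z up. Deck 140 mm (x) x 220 mm (y), underside 42 mm, top 54 mm above the worktop; two side legs along x leave a 186 mm wide opening, clear from front to rear.
- tuna_tin: round tin, 75 mm across and 58 mm high, standing to the right of the board; origin at the centre of its underside; to be left alone
- garlic: garlic bulb, about 53 mm across and 53 mm high, lying to the left of the board, toward the sink; origin at the centre of its underside; to be left alone

How it is judged:
By the outcome, as a careful person would: the job done as asked, in the order asked, and still so for the second after the job is handed in, with the robot touching nothing.
It also fails if it takes over 32 s, if anything falls off the work surface, if the arm or the gripper's body presses on something with over 40 N, if the wrist force passes 120 N, or if a joint passes its speed limit or range.

## Working session

There is one attempt and no reset: what is moved stays moved. The work goes in short steps, Python scripts to look and compute and a shell command to move; the robot and the scene stay as the last step left them, time stands still between calls to the robot, and variables do not carry over. Pictures are saved under pics/ and viewed, at most 10 in all, crops included, and the job is handed in when it is done.

```bash
mkdir -p pics; cat > h.py <<'E'
import numpy as np,cv2
from station import bot,eyes,ticket
def ray(c,u,v):
    d=c["R"].T@np.linalg.inv(c["K"])@np.array([u,v,1.0]); o=-c["R"].T@c["t"]; return o,d/np.linalg.norm(d)
def plane(c,u,v,z):
    o,d=ray(c,u,v); return o+d*(z-o[2])/d[2]
def tri(c1,p1,c2,p2):
    A=np.zeros((3,3));b=np.zeros(3);rs=[ray(c1,*p1),ray(c2,*p2)]
    for o,d in rs:
        M=np.eye(3)-np.outer(d,d);A+=M;b+=M@o
    X=np.linalg.solve(A,b); return X,[np.linalg.norm((np.eye(3)-np.outer(d,d))@(X-o)) for o,d in rs]
E
python3 - <<'E'
from h import *
import pickle
C={n:eyes.read_camera(n) for n in("top","side","wrist")}
pickle.dump(C,open("c0.pkl","wb"))
for n in C: cv2.imwrite(f"pics/{n}0.png",C[n]["image"][...,::-1]); print(n,-C[n]["R"].T@C[n]["t"],C[n]["R"][2])
o=bot.get_obs();print(o["t"],o["eef_pos"],o["tool_rot"],o["gripper_width"])
E
```

```text
top [ 0.44482463 -0.19751143  0.9847573 ] [ 0.0960788   0.00799696 -0.99534161]
side [ 0.20920936 -0.92181326  0.57002242] [ 0.34701782  0.76296812 -0.54539736]
wrist [0.45816924 0.5012434  0.37378624] [ 0.18588696 -0.21154542 -0.95952831]
0.15 [0.50447613 0.44783492 0.23055415] [-2.39341798e-04  4.09929471e-01  9.12116969e-01 -6.38278881e-04] 1.0015392775299867
```

View pics/top0.png

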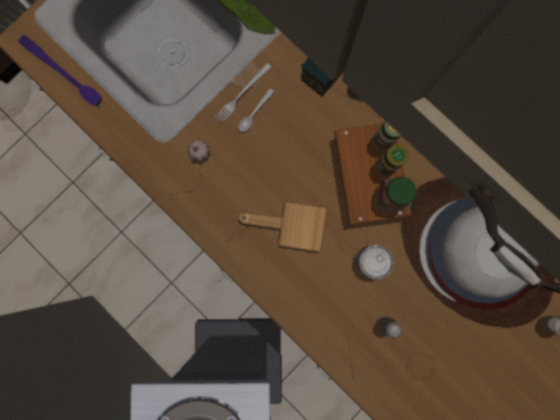

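View pics/side0.png

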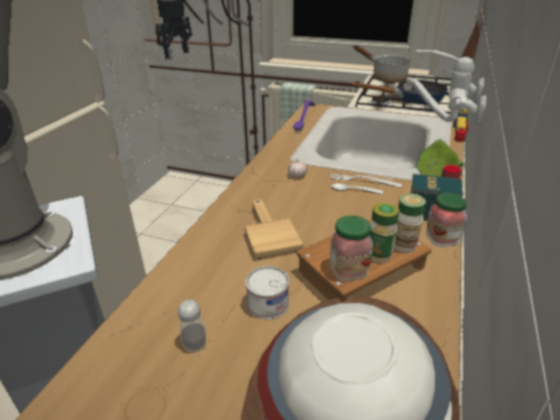

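The top view shows the board's blade near (303,227) with its handle running left to about (243,218). The rack deck spans roughly (337,130) to (411,222), the tin is at (375,262) and the garlic at (199,151). Next I'll zoom in on both views.

```bash
python3 - <<'E'
from h import *
import pickle
C=pickle.load(open("c0.pkl","rb"))
t=C["top"]["image"][115:265,230:430];s=C["side"]["image"][190:320,230:440]
t=cv2.resize(t,None,fx=4,fy=4,interpolation=cv2.INTER_CUBIC); t=np.clip(t*1.7,0,255).astype(np.uint8)
s=cv2.resize(s,None,fx=3.8,fy=3.8,interpolation=cv2.INTER_CUBIC)
cv2.imwrite("pics/tc.png",t[...,::-1]);cv2.imwrite("pics/sc.png",s[...,::-1])
for n in("top","side"):
  for p in {"top":[(303,227),(243,218),(199,151),(375,262),(337,132),(349,224),(411,217)],"side":[(273,238),(262,205)]}[n]: print(n,p,plane(C[n],*p,0.024).round(3))
E
```

```text
top (303, 227) [ 0.506 -0.244  0.024]
top (243, 218) [ 0.528 -0.105  0.024]
top (199, 151) [ 0.689 -0.001  0.024]
top (375, 262) [ 0.423 -0.408  0.024]
top (337, 132) [ 0.73  -0.328  0.024]
top (349, 224) [ 0.511 -0.351  0.024]
top (411, 217) [ 0.526 -0.495  0.024]
side (273, 238) [ 0.5   -0.254  0.024]
side (262, 205) [ 0.53  -0.126  0.024]
```

View pics/tc.png

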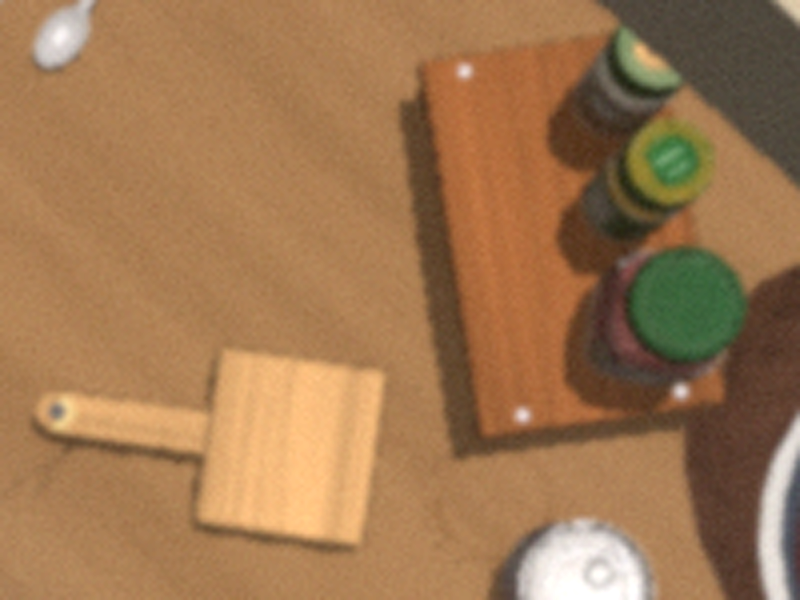

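View pics/sc.png

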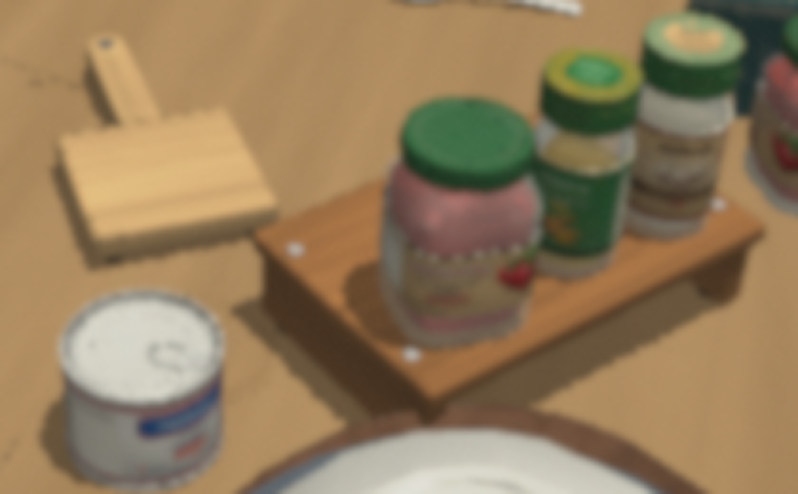

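The top crop shows the blade corners near (220,350), (383,371), (357,546) and (198,523). The deck's front edge runs from (424,65) to (484,437), with the rear-right corner at (722,400). The side crop shows the deck's front-right corner at (257,237), rear-right at (432,385) and rear-left at (762,232), and the tin near the front-right. Next I'll refine these with masks and triangulate.

```bash
python3 - <<'E'
from h import *
import pickle
C=pickle.load(open("c0.pkl","rb"))
T,S=C["top"],C["side"]
f=lambda u,v:((u+.5)/4-.5+230,(v+.5)/4-.5+115)
g=lambda u,v:((u+.5)/3.8-.5+230,(v+.5)/3.8-.5+190)
B=[((220,350),(228,109)),((383,371),(276,211)),((357,546),(100,245)),((198,523),(62,150)),((38,412),(105,36))]
for a,b in B: X,e=tri(T,f(*a),S,g(*b)); print("board",X.round(4),np.round(e,4),plane(T,*f(*a),.024)[:2].round(4))
for a,b in [((484,437),(257,237)),((722,400),(430,392)),((464,71),(718,205)),((522,415),(296,250)),((680,391),(411,354))]:
  X,e=tri(T,f(*a),S,g(*b)); print("rack",X.round(4),np.round(e,4),plane(T,*f(*a),.054)[:2].round(4))
# masks top
h=cv2.cvtColor(T["image"],cv2.COLOR_RGB2HSV)
for nm,pt in(("board",(303,227)),("rack",(357,180))): print(nm,h[pt[1],pt[0]])
print("wood",h[240,270],h[150,300])
P=lambda u,v,z:plane(T,*f(u,v),z)[:2]
a,b=P(424,65,.054),P(484,437,.054); ex=b-a; print("front edge",a,b,np.linalg.norm(ex)); 
c=P(722,400,.054); print("depth",np.linalg.norm(c-b), "yaw rack", np.degrees(np.arctan2(*(c-b)[::-1])),np.degrees(np.arctan2(*(a-b)[::-1]))-90)
q=np.array([P(*x[0],.024) for x in B]); m=q[:4].mean(0)
print("blade c",m,[np.linalg.norm(q[i]-q[(i+1)%4]).round(4) for i in range(4)],"yaws",[np.degrees(np.arctan2(*v[::-1])).round(2) for v in (q[1]-q[0],q[2]-q[3],m-q[4])],np.degrees(np.arctan2(*(q[0]-q[3]+q[1]-q[2])[::-1]))-90)
print("tin",P(582,575,.058))
E
```

```text
board [ 0.5644 -0.2022  0.0225] [0. 0.] [ 0.5642 -0.2022]
board [ 0.5493 -0.2967  0.0181] [0.0022 0.0022] [ 0.5507 -0.2969]
board [ 0.4497 -0.2803  0.0175] [0.0002 0.0002] [ 0.4495 -0.2797]
board [ 0.4641 -0.1882  0.0156] [0.0002 0.0002] [ 0.4638 -0.1882]
board [ 0.5297 -0.0961  0.0238] [0.0004 0.0004] [ 0.5293 -0.096 ]
rack [ 0.5087 -0.3495  0.0521] [0.0009 0.0009] [ 0.5094 -0.3496]
rack [ 0.527  -0.4827  0.0545] [0.0016 0.0016] [ 0.5285 -0.4836]
rack [ 0.7608 -0.3682 -0.0066] [0.0259 0.0259] [ 0.7198 -0.3441]
rack [ 0.5201 -0.3704  0.0551] [0.0014 0.0014] [ 0.5215 -0.3712]
rack [ 0.5321 -0.459   0.0554] [0.0019 0.0019] [ 0.5339 -0.4603]
board [ 16 129 148]
rack [ 12 170 108]
wood [ 14 134  99] [ 15 129 101]
front edge [ 0.72363425 -0.32125372] [ 0.50938702 -0.34956577] 0.2161097998572103
depth 0.13539066080560322 yaw rack -81.86875105256073 -82.47217331086043
blade c [ 0.50703731 -0.24175682] [np.float64(0.0956), np.float64(0.1027), np.float64(0.0925), np.float64(0.1014)] yaws [np.float64(-98.14), np.float64(-98.9), np.float64(-98.67)] -98.8103439472666
tin [ 0.43183227 -0.40094694]
```

```bash
cat >> h.py <<'E'
from scipy.spatial.transform import Rotation as Ro
def row(p,yaw_y):
    "row to reach TCP p, tool down, tool y axis at world yaw_y deg"
    o=bot.get_obs();w,x,y,z=o["tool_rot"];R=Ro.from_quat([x,y,z,w]);a=np.radians(yaw_y)
    Y=np.array([np.cos(a),np.sin(a),0]);Z=np.array([0,0,-1.]);X=np.cross(Y,Z)
    D=Ro.from_matrix(np.c_[X,Y,Z]); s=R.inv().apply(np.array(p)-o["eef_pos"])/.5
    print("t",o["t"],"row",s.round(4),((R.inv()*D).as_rotvec()/np.pi).round(4))
E
python3 -c "
from h import *
row([.525,-.125,.15],-8.7)"
```

```text
t 0.15 row [-0.884  -0.7297  0.1622] [-4.000e-04  2.000e-04  2.794e-01]
```

```bash
R='-0.884 -0.73 0.16 0 0 0.279 0'; python3 -m crank '-0.884 -0.73 0.16 0 0 0.279 0;-0.884 -0.73 0.16 0 0 0.279 0;-0.884 -0.73 0.16 0 0 0.279 0;-0.884 -0.73 0.16 0 0 0.279 0;-0.884 -0.73 0.16 0 0 0.279 0;-0.884 -0.73 0.16 0 0 0.279 0;-0.884 -0.73 0.16 0 0 0.279 0;-0.884 -0.73 0.16 0 0 0.279 0;-0.884 -0.73 0.16 0 0 0.279 0;-0.884 -0.73 0.16 0 0 0.279 0;-0.884 -0.73 0.16 0 0 0.279 0;-0.884 -0.73 0.16 0 0 0.279 0;-0.884 -0.73 0.16 0 0 0.279 0;-0.884 -0.73 0.16 0 0 0.279 0;-0.884 -0.73 0.16 0 0 0.279 0;-0.884 -0.73 0.16 0 0 0.279 0'
python3 - <<'E'
from h import *
import pickle
W=eyes.read_camera("wrist");pickle.dump(W,open("w1.pkl","wb"))
cv2.imwrite("pics/w1.png",W["image"][...,::-1])
row([.525,-.125,.004],-8.7)
for p in([.507,-.242,.024],[.525,-.125,.024],[.5293,-.096,.024],[.5094,-.3496,.054]):
  c=W["K"]@(W["R"]@np.array(p)+W["t"]); print(c[:2]/c[2])
E
```

```text
t: 1.75
eef_pos: [0.5256, -0.1229, 0.1514]
tool_rot: [-0.0, 0.757, 0.653, 0.0]
contact_force: [0.6, 0.8, 0.2]
gripper_width: 1.002
grasp_force: 0.0
t 1.8 row [-0.0041 -0.0005  0.2947] [ 0.     -0.0002  0.0012]
[280.31691628 321.87059855]
[280.68877715 203.74642211]
[280.60468718 170.03728508]
[299.1453061  435.12615409]
```

View pics/w1.png

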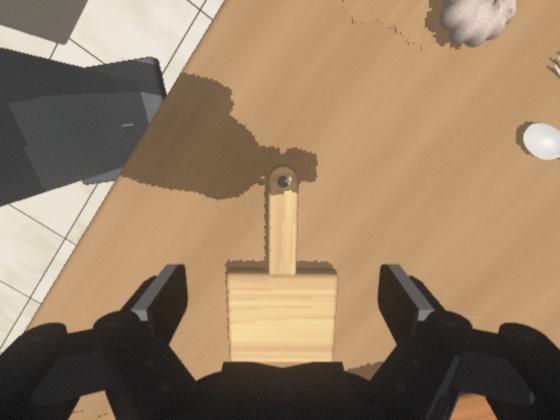

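The wrist view shows the handle end at about (284,168), the handle meeting the blade at about (283,271), and the blade spanning u 228–336. That puts the board about 3 px to the right of where I predicted it.

```bash
python3 - <<'E'
from h import *
import pickle
W=pickle.load(open("w1.pkl","rb"))
for p in((284,167),(283,230),(282.5,271),(228,272),(336,270.5)): print(p,plane(W,*p,.024).round(4))
row([.527,-.125,.004],-8.5)
E
```

```text
(284, 167) [ 0.5325 -0.0939  0.024 ]
(283, 230) [ 0.5234 -0.1491  0.024 ]
(282.5, 271) [ 0.5171 -0.1887  0.024 ]
(228, 272) [ 0.4673 -0.1822  0.024 ]
(336, 270.5) [ 0.5658 -0.1954  0.024 ]
t 1.8 row [-0.0035  0.0034  0.2947] [ 0.     -0.0002  0.0001]
```

```bash
python3 -m crank '-0.003 0.004 0.08 0 0 0 0.2;-0.003 0.004 0.16 0 0 0 0.3;-0.003 0.004 0.22 0 0 0 0.3;-0.003 0.004 0.26 0 0 0 0.3;-0.003 0.004 0.285 0 0 0 0.3;-0.003 0.004 0.292 0 0 0 0.3;-0.003 0.004 0.292 0 0 0 0.3;-0.003 0.004 0.292 0 0 0 0.3' 40; python3 -m crank '0 0 0 0 0 0 0.6;0 0 0 0 0 0 0.9;0 0 0 0 0 0 0.9;0 0 0 0 0 0 0.9;0 0 0 0 0 0 0.9;0 0 0 0 0 0 0.9;0 0 0 0 0 0 0.9;0 0 0 0 0 0 0.9' 40
python3 - <<'E'
from h import *
dr=np.array([.134,-.991])
pre=np.array([.626,-.4035])-.15*dr
print(pre-.118*dr); p=pre-.118*dr
o=bot.get_obs();row([*p,o["eef_pos"][2]],7.7)
E
```

```text
t: 2.6
eef_pos: [0.5279, -0.1265, 0.0063]
tool_rot: [0.001, 0.758, 0.652, 0.001]
contact_force: [0.3, -1.3, 0.4]
gripper_width: 0.697
grasp_force: 0.0
t: 3.4
eef_pos: [0.5273, -0.1264, 0.0054]
tool_rot: [0.0, 0.758, 0.652, 0.0]
contact_force: [0.9, 0.5, 3.9]
gripper_width: 0.292
grasp_force: 42.6
[ 0.590088 -0.137912]
t 3.4 row [-4.000e-03  1.276e-01  1.000e-04] [ 0.0002 -0.     -0.0906]
```

```bash
python3 -m crank '0 0.01 0 0 0 -0.008 0.9;0 0.025 0 0 0 -0.018 0.9;-0.001 0.042 0 0 0 -0.03 0.9;-0.002 0.06 0 0 0 -0.043 0.9;-0.003 0.078 0 0 0 -0.056 0.9;-0.003 0.095 0 0 0 -0.068 0.9;-0.004 0.11 0 0 0 -0.079 0.9;-0.004 0.122 0 0 0 -0.087 0.9;-0.004 0.128 0 0 0 -0.091 0.9;-0.004 0.128 0 0 0 -0.091 0.9;-0.004 0.128 0 0 0 -0.091 0.9;-0.004 0.128 0 0 0 -0.091 0.9' 60
python3 - <<'E'
from h import *
import pickle
C={n:eyes.read_camera(n) for n in("top","side")};pickle.dump(C,open("c2.pkl","wb"))
t=C["top"]["image"][115:265,230:430];s=C["side"]["image"][190:320,230:440]
t=cv2.resize(t,None,fx=4,fy=4,interpolation=cv2.INTER_CUBIC); t=np.clip(t*1.7,0,255).astype(np.uint8)
cv2.imwrite("pics/t2.png",t[...,::-1])
E
```

```text
t: 4.6
eef_pos: [0.5894, -0.139, 0.0053]
tool_rot: [-0.0, 0.658, 0.753, -0.001]
contact_force: [-2.0, -0.1, 4.9]
gripper_width: 0.287
grasp_force: 64.5
```

View pics/t2.png

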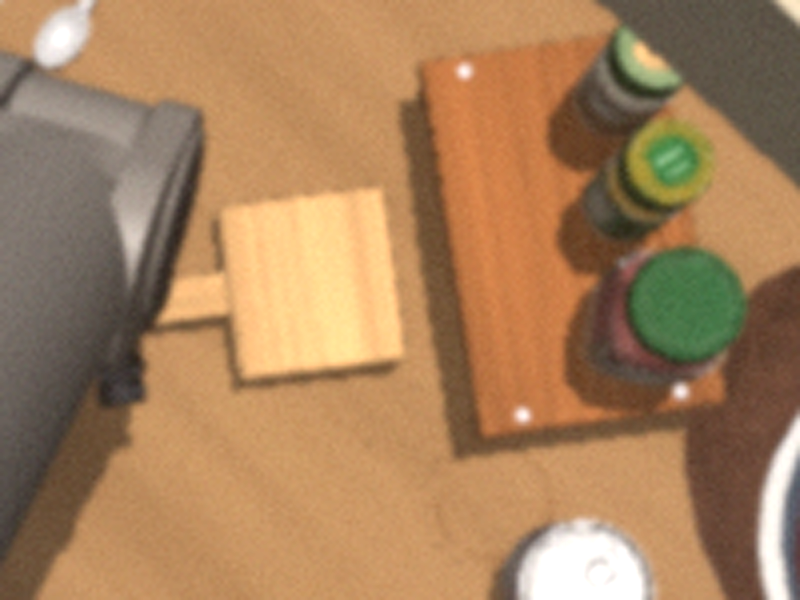

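The top view shows the blade corners at (220,207), (382,189), (402,357) and (240,380). The blade is about 2.5° short of the deck's angle, so I'll work out the residual.

```bash
python3 - <<'E'
from h import *
import pickle
C=pickle.load(open("c2.pkl","rb"));T=C["top"]
img=T["image"]
def sub(poly,axis):pass
f=lambda u,v:((u+.5)/4-.5+230,(v+.5)/4-.5+115)
P=lambda u,v,z:plane(T,*f(u,v),z)[:2]
# masks -> contours at 4x for blade and deck
big=cv2.resize(img[115:265,230:430],None,fx=4,fy=4,interpolation=cv2.INTER_CUBIC)
h=cv2.cvtColor(big,cv2.COLOR_RGB2HSV)
mb=((h[...,2]>128)&(h[...,1]>90)&(h[...,0]<25)).astype(np.uint8)
mb[:, :150]=0; mb[:,430:]=0; mb[430:]=0
mb=cv2.morphologyEx(mb,cv2.MORPH_OPEN,np.ones((75,75)))
c=max(cv2.findContours(mb,cv2.RETR_EXTERNAL,cv2.CHAIN_APPROX_NONE)[0],key=cv2.contourArea)
r=cv2.minAreaRect(c); print("blade rect",r)
q=np.array([P(*x,.024) for x in cv2.boxPoints(r)]);print(q.round(4),"c",q.mean(0).round(4))
for i in range(4):
  v=q[(i+1)%4]-q[i];print(np.linalg.norm(v).round(4),(np.degrees(np.arctan2(v[1],v[0]))%90).round(2))
# deck: front edge from saturation
md=((h[...,1]>155)&(h[...,0]<14)).astype(np.uint8); md=cv2.morphologyEx(md,cv2.MORPH_OPEN,np.ones((9,9)))
pts=[];
for v in range(85,425,4):
  u=np.flatnonzero(md[v,400:560]); 
  if len(u): pts.append(P(400+u[0],v,.054))
pts=np.array(pts); l=cv2.fitLine(pts.astype(np.float32),cv2.DIST_HUBER,0,1e-4,1e-4).ravel(); print("front yaw",np.degrees(np.arctan2(l[1],l[0]))%180,l[2:], len(pts))
b=[]
for u in range(500,700,4):
  v=np.flatnonzero(md[380:460,u])
  if len(v): b.append(P(u,380+v[-1],.054))
b=np.array(b);l2=cv2.fitLine(b.astype(np.float32),cv2.DIST_HUBER,0,1e-4,1e-4).ravel();print("right yaw",np.degrees(np.arctan2(l2[1],l2[0]))%180-90,l2[2:],len(b))
E
```

```text
blade rect ((311.5, 281.5), (171.0, 165.0), 90.0)
[[ 0.6554 -0.2087]
 [ 0.654  -0.3057]
 [ 0.5529 -0.3033]
 [ 0.5542 -0.2074]] c [ 0.6041 -0.2563]
0.097 89.21
0.1011 88.68
0.096 89.26
0.1012 89.22
front yaw 7.8538404 [ 0.6145205  -0.33453724] 85
right yaw 2.982338 [ 0.51726496 -0.39015573] 28
```

```bash
python3 - <<'E'
from h import *
import pickle
C=pickle.load(open("c2.pkl","rb"));T=C["top"]
f=lambda u,v:((u+.5)/4-.5+230,(v+.5)/4-.5+115)
P=lambda u,v,z:plane(T,*f(u,v),z)[:2]
big=cv2.resize(T["image"][115:265,230:430],None,fx=4,fy=4,interpolation=cv2.INTER_CUBIC)
h=cv2.cvtColor(big,cv2.COLOR_RGB2HSV)
V=h[...,2].astype(float)
def edge(rng,lo,hi,horiz,sgn):
  p=[]
  for k in rng:
    a=V[k,lo:hi] if horiz else V[lo:hi,k]
    i=lo+np.argmax(sgn*np.gradient(cv2.GaussianBlur(a[None],(9,1),0)[0])); p.append(P(i,k,.024) if horiz else P(k,i,.024))
  return cv2.fitLine(np.float32(p),cv2.DIST_HUBER,0,1e-4,1e-4).ravel()
E=[edge(range(205,345,4),375,425,True,-1),edge([*range(220,260,4),*range(335,368,4)],205,255,True,1),edge(range(235,375,4),170,225,False,1),edge(range(250,390,4),340,400,False,-1)]
for l in E: print((np.degrees(np.arctan2(l[1],l[0]))%90).round(2),l[2:])
def X(a,b):
  s=np.linalg.solve(np.c_[a[:2],-b[:2]],b[2:]-a[2:]);return a[2:]+s[0]*a[:2]
q=np.array([X(E[0],E[2]),X(E[0],E[3]),X(E[1],E[3]),X(E[1],E[2])]);c=q.mean(0);print(q.round(4),c)
yb=np.radians(np.mean([np.degrees(np.arctan2(l[1],l[0]))%90 for l in E[:2]]))
o=bot.get_obs();e=o["eef_pos"];dx=np.array([np.sin(yb),-np.cos(yb)]);print("offset tcp->blade along,perp",(c-e[:2])@dx,(c-e[:2])@np.array([np.cos(yb),np.sin(yb)]))
E
```

```text
6.34 [ 0.6133084  -0.30314907]
6.61 [ 0.5987092 -0.207883 ]
7.08 [ 0.65347505 -0.2472738 ]
6.36 [ 0.5521756 -0.2574982]
[[ 0.6598 -0.298 ]
 [ 0.5579 -0.3093]
 [ 0.5473 -0.2138]
 [ 0.6479 -0.2022]] [ 0.60322666 -0.25582787]
offset tcp->blade along,perp 0.11758664208330716 0.0005341618444316402
```

```bash
python3 -m crank '0 0 0 0 0 -0.003 0.9;0 0 0 0 0 -0.007 0.9;0 0 0 0 0 -0.007 0.9;0 0 0 0 0 -0.007 0.9'; python3 -c "
from h import *
z=bot.get_obs()['eef_pos'][2]
row([.5896,-.138,z],8.9)
row([.6097,-.2865,z],8.9)"
```

```text
t: 5.1
eef_pos: [0.5891, -0.1391, 0.0052]
tool_rot: [-0.0, 0.65, 0.76, -0.001]
contact_force: [-3.0, -0.6, 5.5]
gripper_width: 0.288
grasp_force: 64.6
t 5.1 row [ 0.002   0.0013 -0.    ] [-0.0005  0.0001  0.0004]
t 5.1 row [-2.976e-01 -5.300e-03  1.000e-04] [-0.0005  0.0001  0.0004]
```

```bash
python3 -m crank '-0.008 0 0 0 0 0 0.9;-0.024 0 0 0 0 0 0.9;-0.044 -0.001 0 0 0 0 0.9;-0.064 -0.001 0 0 0 0 0.9;-0.084 -0.001 0 0 0 0 0.9;-0.1 -0.002 0 0 0 0 0.9;-0.11 -0.002 0 0 0 0 0.9;-0.11 -0.002 0 0 0 0 0.9;-0.11 -0.002 0 0 0 0 0.9'
python3 - <<'E'
from h import *
import pickle
C={n:eyes.read_camera(n) for n in("top","side","wrist")};pickle.dump(C,open("c3.pkl","wb"))
t=cv2.resize(C["top"]["image"][115:265,230:430],None,fx=4,fy=4,interpolation=cv2.INTER_CUBIC)[:460]; t=np.clip(t*1.7,0,255).astype(np.uint8)
cv2.imwrite("pics/t3.png",t[...,::-1])
row([.6097,-.2865,bot.get_obs()['eef_pos'][2]],8.9)
E
```

```text
t: 6.0
eef_pos: [0.5982, -0.193, 0.0055]
tool_rot: [0.001, 0.649, 0.761, 0.0]
contact_force: [1.1, -0.8, 4.1]
gripper_width: 0.288
grasp_force: 64.2
t 6.15 row [-0.1883 -0.0065  0.0002] [0.0003 0.0003 0.0007]
```

View pics/t3.png

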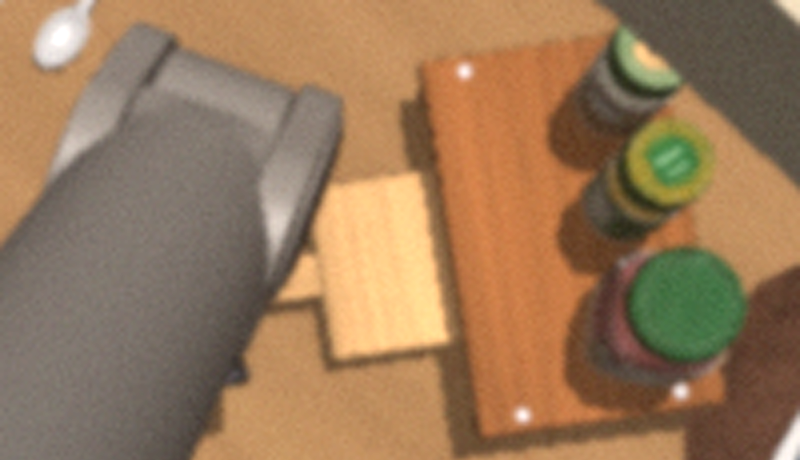

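The blade is entering beneath the deck with its rear edge from (315,185) to (335,360), laterally centred. I'll check its yaw once more.

```bash
python3 - <<'E'
from h import *
import pickle
C=pickle.load(open("c3.pkl","rb"));T=C["top"]
f=lambda u,v:((u+.5)/4-.5+230,(v+.5)/4-.5+115)
P=lambda u,v,z:plane(T,*f(u,v),z)[:2]
big=cv2.resize(T["image"][115:265,230:430],None,fx=4,fy=4,interpolation=cv2.INTER_CUBIC)
V=cv2.cvtColor(big,cv2.COLOR_RGB2HSV)[...,2].astype(float); S=cv2.cvtColor(big,cv2.COLOR_RGB2HSV)[...,0].astype(float)
def edge(rng,lo,hi,horiz,sgn,z,V=V):
  p=[]
  for k in rng:
    a=V[k,lo(k):hi(k)] if horiz else V[lo(k):hi(k),k]
    i=lo(k)+np.argmax(sgn*np.gradient(cv2.GaussianBlur(a[None],(9,1),0)[0])); p.append(P(i,k,z) if horiz else P(k,i,z))
  l=cv2.fitLine(np.float32(p),cv2.DIST_HUBER,0,1e-4,1e-4).ravel();print((np.degrees(np.arctan2(l[1],l[0]))%90).round(2),l[2:],len(p));return l
K=lambda c:(lambda k:c)
print("blade rear, left, right")
R=edge([*range(200,238,3),*range(310,346,3)],K(300),K(350),True,1,.024)
L=edge(range(345,412,3),K(155),K(205),False,1,.024)
Q=edge(range(345,440,3),K(325),K(385),False,-1,.024)
print("deck front, right, left")
fr=lambda v:int(424+(v-65)*60/372)
D=edge([*range(75,160,3),*range(360,430,3)],lambda v:fr(v)-12,lambda v:fr(v)+12,True,-1,.054,S)
Rt=edge(range(500,700,4),lambda u:int(435-(u-484)*37/238)-12,lambda u:int(435-(u-484)*37/238)+14,False,1,.054,S)
Lf=edge(range(435,600,4),lambda u:int(64-(u-424)*.155)-12,lambda u:int(64-(u-424)*.155)+14,False,-1,.054,S)
a=np.radians(7.8);x=np.array([np.sin(a),-np.cos(a)]);y=np.array([np.cos(a),np.sin(a)])
print("lateral blade",(L[2:]@y+Q[2:]@y)/2,"deck",(Rt[2:]@y+Lf[2:]@y)/2, "widths",(L-Q)[2:]@y,(Lf-Rt)[2:]@y,"along rear",R[2:]@x,"front",D[2:]@x)
E
```

```text
blade rear, left, right
5.6 [ 0.6082261  -0.26256037] 25
8.84 [ 0.6650172  -0.29899403] 23
7.38 [ 0.5623908 -0.3015811] 32
deck front, right, left
7.58 [ 0.6150852 -0.3318894] 53
8.0 [ 0.5154965  -0.40982676] 50
9.05 [ 0.7326517  -0.37480614] 42
lateral blade 0.5672722085970916 deck 0.5650566172991309 widths 0.10202797467780489 0.21989890684404426 along rear 0.3426768732868103 front 0.4122953352749094
```

```bash
python3 -m crank '-0.008 0 0 0 0 0 0.9;-0.022 -0.001 0 0 0 0 0.9;-0.042 -0.002 0 0 0 0 0.9;-0.062 -0.003 0 0 0 0 0.9;-0.082 -0.004 0 0 0 0 0.9;-0.102 -0.005 0 0 0 0 0.9;-0.122 -0.006 0 0 0 0 0.9;-0.142 -0.007 0 0 0 0 0.9;-0.16 -0.007 0 0 0 0 0.9;-0.174 -0.007 0 0 0 0 0.9;-0.182 -0.007 0 0 0 0 0.9;-0.182 -0.007 0 0 0 0 0.9;-0.182 -0.007 0 0 0 0 0.9'
python3 - <<'E'
from h import *
import pickle
C={n:eyes.read_camera(n) for n in("top","side","wrist")};pickle.dump(C,open("c4.pkl","wb"))
w=cv2.resize(C["wrist"]["image"],(400,300),interpolation=cv2.INTER_AREA);s=cv2.resize(C["side"]["image"][180:330,230:430],(400,300))
cv2.imwrite("pics/m4.png",np.hstack([w,s])[...,::-1])
E
```

```text
t: 7.45
eef_pos: [0.6086, -0.2825, 0.0054]
tool_rot: [-0.0, 0.649, 0.761, 0.0]
contact_force: [-0.1, 2.0, 5.3]
gripper_width: 0.281
grasp_force: 64.3
```

View pics/m4.png

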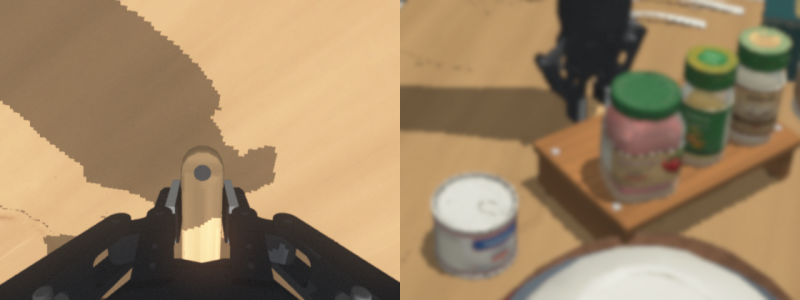

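The wrist view shows the handle end sticking out between the fingers. The side view shows the shelf and tin undisturbed and the blade hidden under the deck. I'll release and go straight up.

```bash
python3 -m crank '0 0 0 0 0 0 0.6;0 0 0 0 0 0 0.3;0 0 0 0 0 0 0.3;0 0 0 0 0 0 0.3;0 0 0 0 0 0 0.3;0 0 -0.02 0 0 0 0.3;0 0 -0.06 0 0 0 0.3;0 0 -0.12 0 0 0 0.3;0 0 -0.2 0 0 0 0.3;0.05 0 -0.3 0 0 0 0.3;0.15 0 -0.4 0 0 0 0.3;0.25 0 -0.4 0 0 0 0.3;0.35 0 -0.4 0 0 0 0.3;0.45 0 -0.4 0 0 0 0.3;0.5 0 -0.4 0 0 0 0.3;0.5 0 -0.4 0 0 0 0.3;0.5 0 -0.4 0 0 0 0.3' 20
python3 - <<'E'
from h import *
import pickle
C={n:eyes.read_camera(n) for n in("top","side","wrist")};pickle.dump(C,open("c5.pkl","wb"))
t=cv2.resize(C["top"]["image"][115:265,230:430],None,fx=4,fy=4,interpolation=cv2.INTER_CUBIC)
cv2.imwrite("pics/t5.png",np.clip(t*1.7,0,255).astype(np.uint8)[...,::-1])
E
```

```text
t: 9.3
eef_pos: [0.5693, -0.0349, 0.2061]
tool_rot: [0.0, 0.648, 0.761, 0.0]
contact_force: [0.6, -0.1, -0.9]
gripper_width: 0.702
grasp_force: 0.0
```

View pics/t5.png

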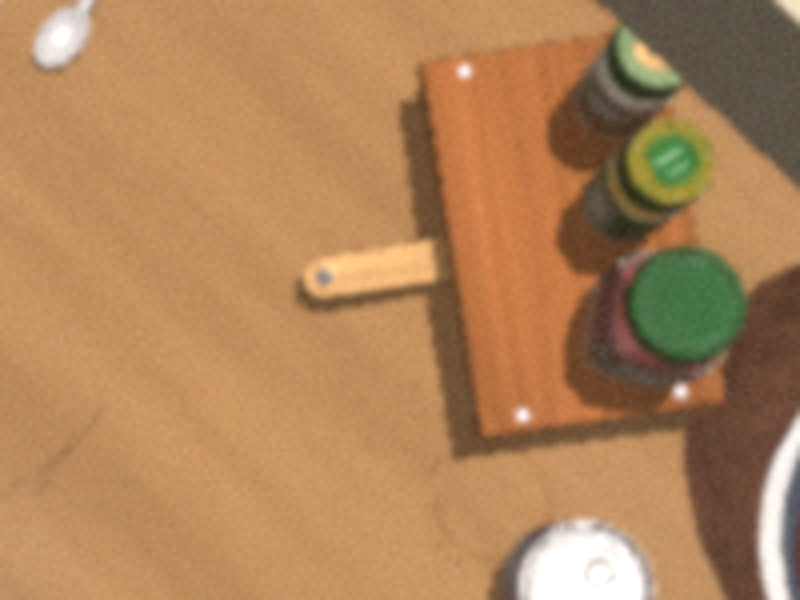

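The handle sticks straight out of the deck front, with its tip at (302,278) and leaving the deck at about (437,261). The shelf and tin haven't moved. Final numeric check.

```bash
python3 - <<'E'
from h import *
import pickle
C=pickle.load(open("c5.pkl","rb"));T=C["top"];C0=pickle.load(open("c0.pkl","rb"))
f=lambda u,v:((u+.5)/4-.5+230,(v+.5)/4-.5+115)
P=lambda u,v,z:plane(T,*f(u,v),z)[:2]
big=cv2.resize(T["image"][115:265,230:430],None,fx=4,fy=4,interpolation=cv2.INTER_CUBIC)
V=cv2.cvtColor(big,cv2.COLOR_RGB2HSV)[...,2].astype(float)
def edge(sgn,off):
  p=[]
  for u in range(335,430,3):
    lo=int(277-(u-325)*.146+off)-14;a=cv2.GaussianBlur(V[lo:lo+28,u][None],(9,1),0)[0]
    p.append(P(u,lo+np.argmax(sgn*np.gradient(a)),.024))
  p=np.float32(p);l=cv2.fitLine(p,cv2.DIST_HUBER,0,1e-4,1e-4).ravel();print("handle edge yaw-90",np.degrees(np.arctan2(l[1],l[0]))%90);return l
a,b=edge(1,-22),edge(-1,22)
t=np.radians(7.8);x=np.array([np.sin(t),-np.cos(t)]);y=np.array([np.cos(t),np.sin(t)])
tip=P(302,278,.024);m=(a[2:]+b[2:])/2
print("lat",m@y,"at along",m@x,"width",(a-b)[2:]@y,"tip along",tip@x,"=> centre",tip@x+.15,"deck centre lat .565 along ~.483", np.array([.626,-.403])@x,np.array([.626,-.403])@y)
for n in("top",):
  d=cv2.absdiff(C[n]["image"],C0[n]["image"]).max(2); print("change tin/garlic px",d[245:280,358:393].max(),d[138:165,186:213].max())
E
```

```text
handle edge yaw-90 9.233101
handle edge yaw-90 7.8576508
lat 0.5649609397815639 at along 0.37381465878905623 width 0.023683741095724953 tip along 0.3307018335551353 => centre 0.4807018335551353 deck centre lat .565 along ~.483 0.4842293280538663 0.5655147724440991
change tin/garlic px 23 87
```

```bash
python3 - <<'E'
from h import *
import pickle
C=pickle.load(open("c5.pkl","rb"));C0=pickle.load(open("c0.pkl","rb"))
d=cv2.absdiff(C["side"]["image"],C0["side"]["image"]).max(2); print("garlic side",d[158:182,286:312].max(),"top image pixel>40 box",cv2.boundingRect((cv2.absdiff(C["top"]["image"],C0["top"]["image"]).max(2)[130:170,180:220]>40).astype(np.uint8)))
a,b=[cv2.resize(np.hstack([c["top"]["image"][125:175,170:230],c["side"]["image"][145:195,270:330]]),None,fx=4,fy=4) for c in(C0,C)]
cv2.imwrite("pics/g.png",np.vstack([a,b])[...,::-1])
E
```

```text
garlic side 5 top image pixel>40 box (0, 0, 23, 40)
```

View pics/g.png

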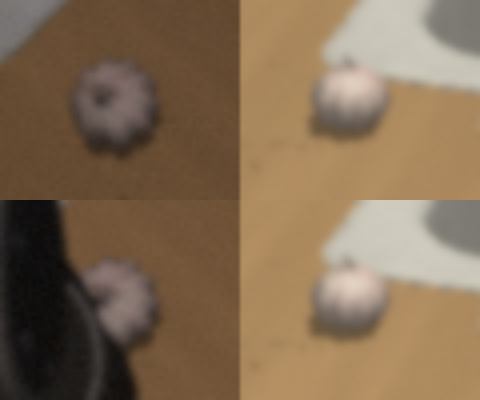

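The garlic hasn't moved: the arm only hides part of it in the top view, and the side view is identical. Handing in.

```bash
python3 -c "
from station import ticket
print(ticket.hand_in())"
```

```text
the job is handed in; nothing more can be done
None
```

I handed the job in after about 9.5 s of robot time: the board is released flat under the shelf, blade centred to about 3 mm and square to about 1° by my camera measurements, handle straight out the front, with the shelf, tin and garlic unmoved.

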